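# Hang the side caddy in the notch of a pharmacy stock tray

## Robot

A 7-joint arm with a two-finger parallel gripper is mounted at the origin on the work surface. World frame = base frame: x ahead of the robot, y to its left, z up, the work surface at z = 0. Lengths are in m, angles in rad, forces in N, time in s.
With the tool pointing down it reaches from about 0.4 to 0.925 m from the base axis. Payload 4.1 kg.
Tool frame: the origin (TCP) lies midway between the tips of the shut fingers; the grasp point (between the pads) lies 19 mm behind it; z points along the fingers, y is the direction in which the jaws open and shut (so a half turn about z gives the same grasp; the last joint's range is limited). The gripper opens to 85 mm and grips with 20 to 120 N. Pads are 22 mm wide; open, the fingers measure 114 mm over their backs; the gripper's body (76 mm by 85 mm) begins 54 mm behind the grasp point. The pads swing forward as they close: fully open they stand 13 mm farther back than shut.
Start: joints at [1.241, 0.398, 0.045, 1.537, -0.019, 1.207, -0.051], TCP at [0.149, -0.633, 0.231] pointing down, gripper open.
Joint ranges: [-2.82, 2.82], [-0.49, 2.23], [-1.37, 1.46], [0, 2.46], [-1.36, 4.5], [0.23, 2], [-2.94, 2.94]. Speed limits (rad/s): [2.57, 2.57, 3.14, 3.14, 3.14, 3.14, 3.14].

## Interface

Orientations are given as a rotation vector (axis times angle).
In Python, from workcell import manip gives the robot as it stands.
- The arm moves only by the tool drive_tool, never from a script. Its argument "plan" is a list that holds one entry, the list of rows, each a list of 7 numbers: the turn, a rotation vector about the tool's x, y, z in degrees, then the shift along the tool's x, y, z in m, then the opening, from 0 (shut) to 1 (fully open). In form: [[[wx, wy, wz, dx, dy, dz, claw], ...]]. A call has 1 to 12 rows; each row is the pose to reach, as a shift and turn from the pose commanded when the call began, along the tool's axes at that moment; what a row does not reach only later rows make up. A row lasts 1/8 s, in which the tool goes at most 62.5 mm and 10.7 degrees, less where a joint would pass 70% of its speed; a pose out of reach is approached as far as the arm can. A call with a gripper value outside its range is refused whole. The fingers move at their own pace and stop on an object; "force" is the grip in N (left out, the last holds). Time passes only in rows, so rows that repeat a pose let the fingers close. It gives the time, the measured TCP pose, the force and the opening at its end, in the units of the state.
- manip.get_obs(): the state, without advancing time (a new reading comes with each control period).
- manip.get_image(name): name is "scene" or "side" or "wrist"; returns a dict with "frame" (400x640x3 uint8, red, green, blue), "fx", "fy", "cx", "cy" (pixels), "world_from_camera" (4x4, takes a point from camera to world coordinates); the wrist camera has in their place "hand_eye" (4x4, takes a point from camera to tool coordinates, whose origin is the TCP and whose axes are the flange's). Camera axes: x right, y down, z forward; pixel columns grow to the right and rows downward; lengths in m; the calibration is good to about 2 mm. The wrist camera is an equidistant fisheye: a pixel r from the principal point sees the ray r / f radians off the axis. A picture is of the moment at which its call begins: read the wrist's pose just before it. There is no depth.
- manip.job_done(): hands the job in, once; it reports no verdict.
The state is a dict: "time": time; "q": joint angles; "qvel": joint speeds; "tau": joint torques, N m; "eef_pos": TCP position; "orientation": TCP orientation; "contact_force": force on the tool from outside, world axes, zero at the start; "wrist_torque": the same for the moment, N m; "grip_width": finger opening in m.
Only numpy, scipy, OpenCV 4.12 (cv2) and the standard library are available. Lean on these libraries where they do the work, as an engineer would, in place of code of your own. Each camera call takes 0.05 s, during which the arm holds its last target.

## Task

Pick up the small white hang-on caddy and hang it by its own hook over the front rim of the grey stock tray, fully down in the notch of that rim so that it cannot slide along, and let go. Ease it on gently, feeling for the notch without forcing the hook against the tray, and leave the jar, the bottle and the carton where they stand.

Things in the scene. Friction and masses are not known exactly. Their poses are not given: they have to be found in the camera images.
- caddy_mid (a point): Centre of the caddy's box, 35 mm above its underside, z up. Caddy: open-topped white plastic box, 44 deep (x) by 50 wide (y) by 70 mm high, walls 3 mm, 0.1 to 0.2 kg, loose and upright on the bench. Its hook is at the top of its +x side and faces roughly away from the robot. The 50 mm width (along y) can be gripped from above.
- caddy_hook (a point): Middle of the underside of the caddy's hook bridge (what rests on the rim), 26.5 mm to +x of and 50 mm above caddy_mid, same axes. The hook is 24 mm wide (y): a plate continuing the box's +x wall up, a 4 mm thick bridge to +x, a 3 mm thick lip hanging 20 mm down from the bridge. Clear gap between plate and lip 9 mm, this point in its middle. Caddy 89 mm high over all.
- rim_front (a point): Point at the top of the tray's front rim (5 mm thick, 150 mm above the bench), mid-thickness. x into the tray, away from the robot, y along the rim, z up. The rim is 270 mm long and has one notch, 29 mm long, 8 mm deep, flat-bottomed, mid-way. The notch's middle lies 8 to 68 mm to the +y side of this point (fixed on the cradle): not measured, to be felt or seen; x and height are right.
- cradle: Fixed teal cradle, 240 (x) by 360 mm (y), ledges 36 mm high; origin at the centre of its underside, axes as rim_front, which is at x -97.5, y -38 mm. On it the grey stock tray, 200 by 270 mm, walls 5 mm, left by its users anywhere along y but now held stiffly. Cartons in it stay below the rim and 85 mm behind the front. Hook on tray or cradle: never over 25 N.
- jar: Bystander: plain round white jar, 56 mm across, 75 mm high, origin at the centre of its underside. Stands to one side of the robot, the caddy to the other.
- bottle: Bystander: small amber bottle, 48 mm across, 95 mm high, origin at the centre of its underside.
- carton: Bystander: white carton 45 by 80 by 60 mm high, origin at the centre of its underside.
- caddy: The same caddy; origin at the centre of the underside of its box, 35 mm below caddy_mid, same axes. Hung in the notch, it is outside the tray on the robot's side, its hook point 8 mm below rim_front's height.
There are look-alikes about, which are no part of the job. What is shaped like the caddy but purple is not meant.

How it is judged:
On the way, in this order (a step that is already met when the one before it is completed fails the run):
1. the caddy is lifted off the bench (height (world z) of caddy_mid above 0.085 m), for 0.1 s.
2. its hook is over the front rim, the lip behind the rim, while still held by the fingers (x of caddy_hook in the frame of rim_front between -0.006 and 0.006 m and y of caddy_hook in the frame of rim_front between -0.1 and 0.1 m and z of caddy_hook in the frame of rim_front between -0.013 and 0.006 m and contact force between the fingers and caddy above 0.5 N), for 0.1 s.
At the end, for the whole second after the job is handed in: The caddy hangs released, at rest and upright (0.15 rad) by its hook on the front rim, the hook within 5 mm across the rim, at -2 to 78 mm along it from rim_front, and down in the notch: caddy_hook 5.5 to 13 mm below the rim's top (8 when bottomed) (x of caddy_hook in the frame of rim_front between -0.005 and 0.005 m and y of caddy_hook in the frame of rim_front between -0.002 and 0.078 m and z of caddy_hook in the frame of rim_front between -0.013 and -0.0055 m and angle between caddy_mid's own z axis and vertical below 0.15 rad and linear speed of caddy below 0.02 m/s); the robot touches nothing.
It fails at once if the caddy presses on the tray or cradle with more than 25 N (contact force between caddy and cradle above 25 N).
It fails at once if the jar is moved by more than 30 mm or tipped over (distance of jar from where it was at the start of the episode above 0.03 m or angle between jar's own z axis and vertical above 0.5 rad).
It fails at once if the bottle is moved by more than 30 mm or tipped over (distance of bottle from where it was at the start of the episode above 0.03 m or angle between bottle's own z axis and vertical above 0.5 rad).
It fails at once if the carton is moved by more than 30 mm or tipped over (distance of carton from where it was at the start of the episode above 0.03 m or angle between carton's own z axis and vertical above 0.5 rad).
It also fails if it takes over 72 s, if anything falls off the work surface, if the arm or the gripper's body presses on something with over 40 N, if the wrist force passes 120 N, or if a joint passes its speed limit or range.

## Working session

There is one attempt and no reset: what is moved stays moved. The work goes in short steps, Python scripts to look and compute and a tool call to move; the robot and the scene stay as the last step left them, time stands still between calls to the robot, and variables do not carry over. Pictures are saved under pics/ and viewed, and the job is handed in when it is done.

Besides the shell and the picture viewer there is one more tool, called by a JSON object that holds its "op" and its "data". drive_tool: Moves the arm, as the interface text tells. Its arguments: {"type":"object","properties":{"plan":{"type":"array"},"force":{"type":"number"}},"required":["plan"]}

```bash
mkdir -p pics; cat > h.py <<'E'
import numpy as np, cv2
from workcell import manip
from scipy.spatial.transform import Rotation as R
def save(n,fn):
    o=manip.get_obs(); im=manip.get_image(n); cv2.imwrite('pics/'+fn+'.png',im['frame'][:,:,::-1])
    np.savez('pics/'+fn+'.npz',pos=o['eef_pos'],ori=o['orientation'],**im)
    return o,im
E
python3 - <<'E'
from h import *
for n in ['scene','side','wrist']:
    o,im=save(n,n+'0'); print(n,{k:np.round(v,4).tolist() for k,v in im.items() if k!='frame'})
print(o)
E
```

```text
scene {'fx': 424.9365, 'fy': 424.9365, 'cx': 312.9971, 'cy': 203.2743, 'world_from_camera': [[-0.0397, 0.738, -0.6736, 1.4926], [0.9992, 0.0298, -0.0262, 0.0469], [0.0008, -0.6741, -0.7386, 1.1345], [0.0, 0.0, 0.0, 1.0]]}
side {'fx': 384.9274, 'fy': 384.9274, 'cx': 318.303, 'cy': 200.7772, 'world_from_camera': [[-0.8821, -0.3215, 0.3443, 0.1637], [-0.4708, 0.5818, -0.6632, 0.7583], [0.0129, -0.7471, -0.6646, 0.883], [0.0, 0.0, 0.0, 1.0]]}
wrist {'fx': 309.7069, 'fy': 309.7069, 'cx': 318.0643, 'cy': 203.2152, 'hand_eye': [[-0.0003, -0.9551, -0.2964, 0.0752], [1.0, -0.0001, -0.0007, 0.0004], [0.0006, -0.2964, 0.9551, -0.1412], [0.0, 0.0, 0.0, 1.0]]}
{'time': 0.1, 'q': array([ 1.24101155,  0.39914113,  0.04503531,  1.53774492, -0.01872784,
        1.20690565, -0.05071564]), 'qvel': array([ 0.00104695,  0.00026558,  0.0005144 , -0.00134885,  0.00089143,
       -0.00049166,  0.00106943]), 'tau': array([ 3.01375716e-03, -4.76264513e+01,  1.36999838e+00, -2.54949993e+01,
        1.19762117e-02,  5.06831551e-03,  1.69140026e-05]), 'eef_pos': array([ 0.14858564, -0.63220612,  0.23035644]), 'orientation': array([-3.11894424e+00, -3.61646760e-01,  4.72926308e-04]), 'contact_force': array([ 0.18072527,  0.01433843, -0.754148  ]), 'wrist_torque': array([-0.00322592, -0.02607987, -0.07891156]), 'grip_width': 0.08591426987513784}
```

View pics/scene0.png

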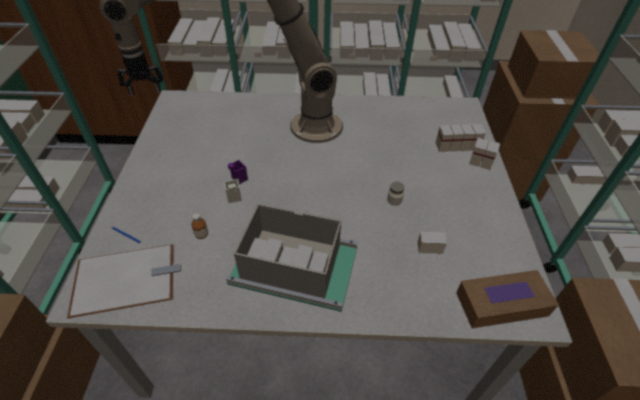

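View pics/side0.png

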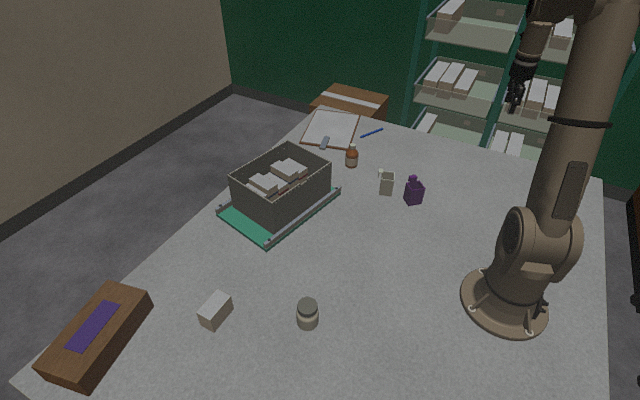

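View pics/wrist0.png

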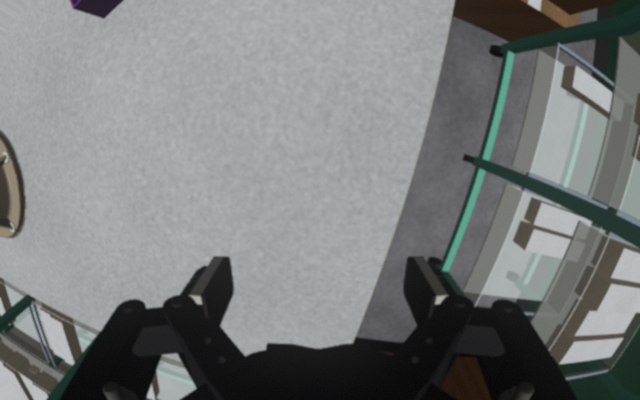

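```bash
python3 - <<'E'
import cv2
a=cv2.imread('pics/scene0.png');b=cv2.imread('pics/side0.png')
cv2.imwrite('pics/c1.png',cv2.resize(a[150:310,190:390],None,fx=4,fy=3.7,interpolation=cv2.INTER_CUBIC))
cv2.imwrite('pics/c2.png',cv2.resize(b[130:260,210:440],None,fx=3.4,fy=3.4,interpolation=cv2.INTER_CUBIC))
E
```

```text
(no output)
```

View pics/c1.png

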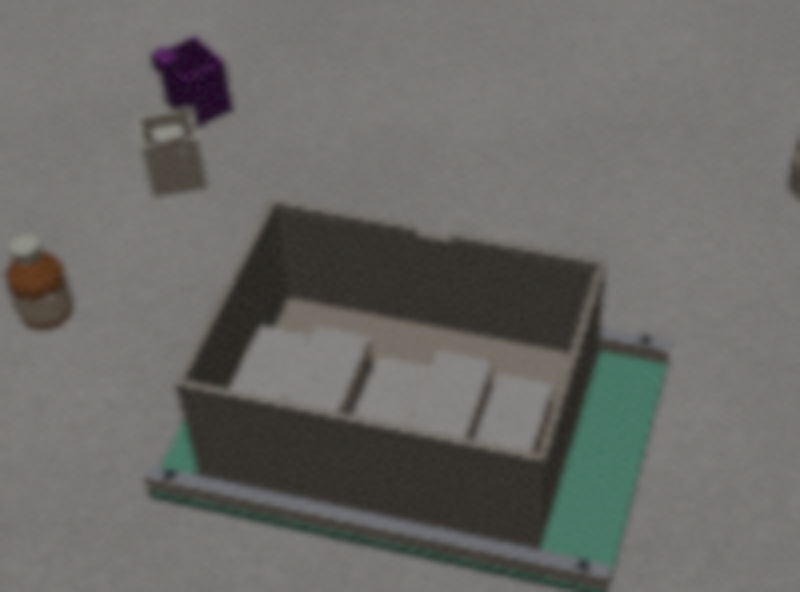

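View pics/c2.png

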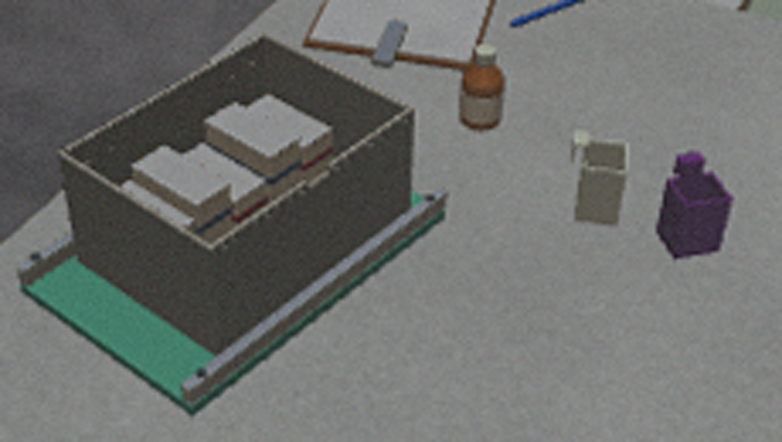

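```bash
cat >> h.py <<'E'
def ray(im,u,v):
    K=im['world_from_camera']; d=K[:3,:3]@np.array([(u-im['cx'])/im['fx'],(v-im['cy'])/im['fy'],1]); return K[:3,3],d/np.linalg.norm(d)
def onz(im,u,v,z):
    o,d=ray(im,u,v); return o+d*(z-o[2])/d[2]
def wray(im,u,v):
    x=np.array([u-im['cx'],v-im['cy']],float); r=np.linalg.norm(x); th=r/float(im['fx'])
    d=np.r_[np.sin(th)*x/r,np.cos(th)]
    T=np.eye(4);T[:3,:3]=R.from_rotvec(im['ori']).as_matrix();T[:3,3]=im['pos']
    H=T@im['hand_eye']; return H[:3,3],H[:3,:3]@d
def wonz(im,u,v,z):
    o,d=wray(im,u,v); return o+d*(z-o[2])/d[2]
def wpix(im,P):
    T=np.eye(4);T[:3,:3]=R.from_rotvec(im['ori']).as_matrix();T[:3,3]=im['pos']
    H=np.linalg.inv(T@im['hand_eye']); p=H[:3,:3]@np.array(P)+H[:3,3]
    th=np.arctan2(np.hypot(p[0],p[1]),p[2]); return np.array([im['cx'],im['cy']])+im['fx']*th*p[:2]/np.hypot(p[0],p[1])
def two(a,b):
    A=np.zeros((3,3));B=np.zeros(3)
    for o,d in (a,b):
        M=np.eye(3)-np.outer(d,d);A+=M;B+=M@o
    return np.linalg.solve(A,B)
E
python3 - <<'E'
from h import *
np.set_printoptions(precision=4,suppress=True)
s=np.load('pics/scene0.npz');d=np.load('pics/side0.npz')
c1=lambda x,y:(190+x/4-.4,150+y/3.7-.4)
c2=lambda x,y:(210+x/3.4-.35,130+y/3.4-.35)
for n,p in dict(rimR=(275,207),rimL=(602,266),notchA=(416,235),notchB=(452,240)).items(): print(n,onz(s,*c1(*p),.15))
for n,p in dict(rimL=(212,246),rimR=(411,110),notch=(318,178)).items(): print('side',n,onz(d,*c2(*p),.15))
print('notch',two(ray(s,*c1(434,238)),ray(d,*c2(318,178))))
for n,p in dict(boxbotR=(153,194),boxbotL=(205,187)).items(): print(n,onz(s,*c1(*p),0))
for n,p in dict(bl=(577,220),br=(619,223)).items(): print('side',n,onz(d,*c2(*p),0))
for n,p in dict(tl=(582,142),tr=(628,144)).items(): print('side top',n,onz(d,*c2(*p),.07))
print('purple',onz(d,*c2(680,257),0),'bottle',onz(d,*c2(483,128),0),'jar',onz(d,308,328,0),'carton',onz(d,210,328,0))
E
```

```text
rimR [ 0.6112 -0.158   0.15  ]
rimL [0.6658 0.0967 0.15  ]
notchA [ 0.638  -0.0459  0.15  ]
notchB [ 0.6424 -0.018   0.15  ]
side rimL [0.6564 0.0952 0.15  ]
side rimR [ 0.5976 -0.1588  0.15  ]
side notch [ 0.6238 -0.0265  0.15  ]
notch [ 0.6304 -0.0343  0.1402]
boxbotR [ 0.4643 -0.3018  0.    ]
boxbotL [ 0.4531 -0.2562  0.    ]
side bl [ 0.4486 -0.2572  0.    ]
side br [ 0.4086 -0.2738  0.    ]
side top tl [ 0.4665 -0.2945  0.07  ]
side top tr [ 0.4239 -0.3143  0.07  ]
purple [ 0.3366 -0.2539  0.    ] bottle [ 0.6    -0.3552  0.    ] jar [0.4171 0.3145 0.    ] carton [0.6329 0.4317 0.    ]
```

```bash
cat >> h.py <<'E'
def plan(P,yaw=None):
    "shift/turn in tool axes to TCP point P, tool down with tool x at yaw deg"
    o=manip.get_obs(); A=R.from_rotvec(o['orientation']); 
    print('t',round(o['time'],2),'pos',np.round(o['eef_pos'],4),'xaxis yaw',np.degrees(np.arctan2(*A.as_matrix()[[1,0],0])).round(2),'z',A.as_matrix()[:,2].round(4),'F',np.round(o['contact_force'],2),'w',round(o['grip_width'],4))
    print('shift',np.round(A.inv().apply(np.array(P)-o['eef_pos']),4))
    if yaw is not None:
        y=np.radians(yaw);B=np.array([[np.cos(y),np.sin(y),0],[np.sin(y),-np.cos(y),0],[0,0,-1]]).T
        print('turn deg',np.degrees((A.inv()*R.from_matrix(B)).as_rotvec()).round(2))
E
python3 - <<'E'
from h import *
plan([.43,-.285,.25],13.5)
E
```

```text
t 0.15 pos [ 0.1486 -0.6323  0.2305] xaxis yaw 13.23 z [-5.0e-04  1.4e-03 -1.0e+00] F [-0.11 -0.14  0.77] w 0.0855
shift [ 0.3534 -0.2737 -0.0191]
turn deg [-0.09  0.01 -0.27]
```

{"op": "drive_tool", "data": {"plan": [[[0,0,0,0.045,-0.035,-0.005,1],[0,0,0,0.09,-0.07,-0.01,1],[0,0,0,0.135,-0.105,-0.015,1],[0,0,0,0.18,-0.14,-0.019,1],[0,0,0,0.225,-0.175,-0.019,1],[0,0,0,0.27,-0.21,-0.019,1],[0,0,0,0.315,-0.245,-0.019,1],[0,0,0,0.353,-0.274,-0.019,1],[0,0,0,0.353,-0.274,-0.019,1],[0,0,0,0.353,-0.274,-0.019,1]]]}}

```text
time: 1.4
eef_pos: [0.429, -0.2858, 0.2501]
orientation: [3.12, 0.361, -0.002]
contact_force: [-0.2, 0.3, 0.5]
grip_width: 0.0853
```

```bash
python3 - <<'E'
from h import *
save('wrist','w1'); plan([.43,-.285,.25],13.5)
E
```

```text
t 1.45 pos [ 0.4286 -0.2865  0.2501] xaxis yaw 13.11 z [-9.e-04 -5.e-04 -1.e+00] F [-0.4  -0.16 -0.8 ] w 0.0852
shift [ 0.0017 -0.0011  0.0001]
turn deg [ 0.01  0.06 -0.39]
```

View pics/w1.png

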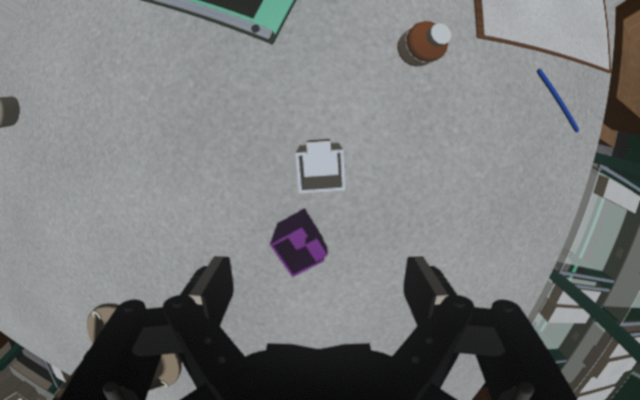

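```bash
python3 - <<'E'
import cv2
a=cv2.imread('pics/w1.png')
cv2.imwrite('pics/w1c.png',cv2.resize(a[125:285,255:355],None,fx=5,fy=3.7,interpolation=cv2.INTER_CUBIC)[:600])
cv2.imwrite('pics/w1d.png',cv2.resize(a[130:200,285:355],None,fx=8,fy=8,interpolation=cv2.INTER_CUBIC))
E
```

```text
(no output)
```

View pics/w1d.png

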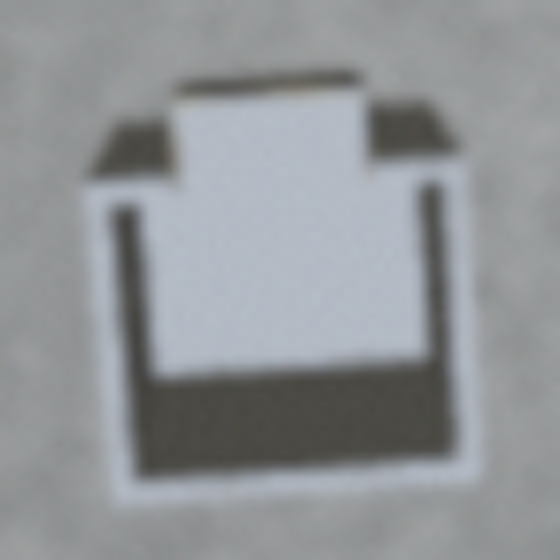

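The white caddy is the pale open box with its hook up-image, about (320,167). The look-alike at (300,242) is purple, so it is not the one. I measure its top corners next.

```bash
python3 - <<'E'
from h import *
np.set_printoptions(precision=4,suppress=True)
w=np.load('pics/w1.npz')
P=[wonz(w,285+x/8-.45,130+y/8-.45,.07) for x,y in [(86,182),(464,157),(482,482),(116,505)]]
for p in P: print(p)
P=np.array(P); c=P.mean(0);print('c',c, [np.linalg.norm(P[i]-P[i-1]) for i in range(4)])
for a,b in [(3,0),(2,1)]: print('yaw',np.degrees(np.arctan2(*(P[b]-P[a])[[1,0]])))
for a,b in [(1,0),(2,3)]: print('yaw y',np.degrees(np.arctan2(*(P[b]-P[a])[[1,0]]))-90)
plan([c[0],c[1],.15],15)
E
```

```text
[ 0.4539 -0.2558  0.07  ]
[ 0.4683 -0.3031  0.07  ]
[ 0.4263 -0.3162  0.07  ]
[ 0.412 -0.269  0.07 ]
c [ 0.4401 -0.286   0.07  ] [np.float64(0.043918940771862286), np.float64(0.049403261171847054), np.float64(0.044010271401596746), np.float64(0.04931938259162768)]
yaw 17.497774712560783
yaw 17.387528415322798
yaw y 17.048214570945518
yaw y 16.941439037801658
t 1.45 pos [ 0.4286 -0.2865  0.2501] xaxis yaw 13.11 z [-0.0009 -0.0005 -1.    ] F [-0.4  -0.16 -0.8 ] w 0.0852
shift [0.0114 0.0022 0.1001]
turn deg [ 0.01  0.06 -1.89]
```

{"op": "drive_tool", "data": {"plan": [[[0,0,-4.1,0.0114,0.0022,0.03,1],[0,0,-4.1,0.0114,0.0022,0.07,1],[0,0,-4.1,0.0114,0.0022,0.11,1],[0,0,-4.1,0.0114,0.0022,0.14,1],[0,0,-4.1,0.0114,0.0022,0.16,1],[0,0,-4.1,0.0114,0.0022,0.16,1]]]}}

```text
time: 2.2
eef_pos: [0.4389, -0.2857, 0.0887]
orientation: [-3.104, -0.469, 0.006]
contact_force: [0.6, 0.7, 1.1]
grip_width: 0.0856
```

```bash
python3 - <<'E'
from h import *
save('wrist','w2'); plan([.4401,-.286,.034],17.2)
E
```

```text
t 2.25 pos [ 0.4401 -0.2859  0.09  ] xaxis yaw 17.19 z [-1.4e-03  1.0e-04 -1.0e+00] F [ 0.71  0.21 -0.01] w 0.0854
shift [0.     0.0001 0.056 ]
turn deg [-0.03  0.07 -0.01]
```

View pics/w2.png

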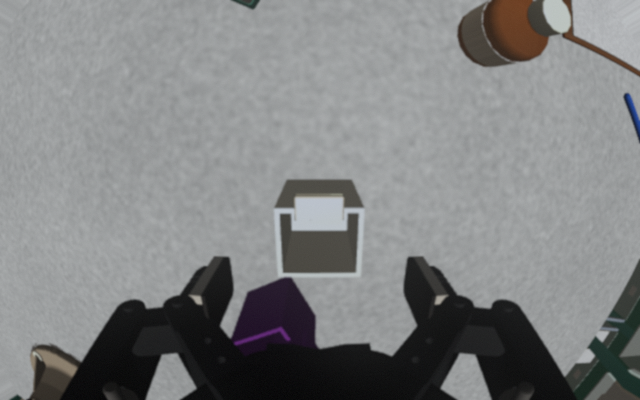

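The caddy is centred between the open fingers, at columns 275–363, and aligned with them. I descend and close.

{"op": "drive_tool", "data": {"plan": [[[0,0,0,0,0,0.02,1],[0,0,0,0,0,0.04,1],[0,0,0,0,0,0.055,1],[0,0,0,0,0,0.055,1],[0,0,0,0,0,0.055,0.2],[0,0,0,0,0,0.055,0.2],[0,0,0,0,0,0.055,0.2],[0,0,0,0,0,0.055,0.2],[0,0,0,0,0,0.055,0.2],[0,0,0,0,0,0.055,0.2]]], "force": 30}}

```text
time: 3.5
eef_pos: [0.4421, -0.2852, 0.0362]
orientation: [3.105, 0.473, 0.002]
contact_force: [0.2, 0.7, 6.4]
grip_width: 0.0499
```

```bash
python3 - <<'E'
from h import *
save('wrist','w3'); plan([.4401,-.286,.034],17.2)
E
```

```text
t 3.55 pos [ 0.4421 -0.2853  0.0362] xaxis yaw 17.33 z [ 0.0015 -0.0011 -1.    ] F [-0.04  0.6   7.13] w 0.0496
shift [-0.0021  0.0001  0.0022]
turn deg [ 0.09 -0.06  0.13]
```

View pics/w3.png

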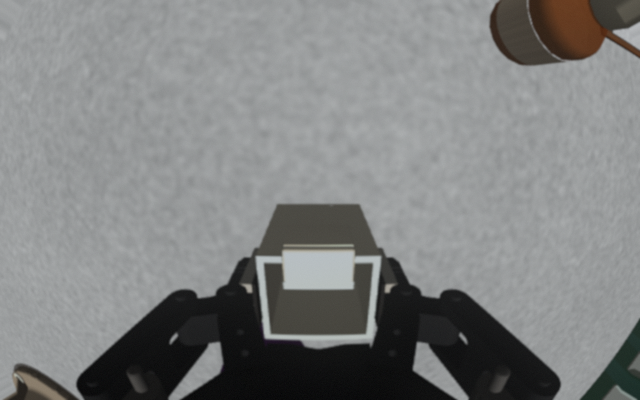

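```bash
python3 - <<'E'
from h import *
plan([.547,-.013,.19],-12.6)
E
```

```text
t 3.55 pos [ 0.4421 -0.2853  0.0362] xaxis yaw 17.33 z [ 0.0015 -0.0011 -1.    ] F [-0.04  0.6   7.13] w 0.0496
shift [ 0.1814 -0.2285 -0.1539]
turn deg [ 0.07 -0.09 29.93]
```

{"op": "drive_tool", "data": {"plan": [[[0,0,0,0,0,-0.01,0.2],[0,0,0,0,0,-0.025,0.2],[0,0,0,0,0,-0.045,0.2],[0,0,0,0,0,-0.07,0.2],[0,0,0,0,0,-0.1,0.2],[0,0,0,0,0,-0.13,0.2],[0,0,0,0,0,-0.15,0.2],[0,0,0,0,0,-0.15,0.2],[0,0,0,0,0,-0.15,0.2]]]}}

```text
time: 4.68
eef_pos: [0.4406, -0.2844, 0.1847]
orientation: [-3.105, -0.473, 0.002]
contact_force: [0.0, -0.0, -1.9]
grip_width: 0.0496
```

```bash
python3 - <<'E'
from h import *
save('wrist','w4'); plan([.547,-.013,.19],-12.6)
E
```

```text
t 4.72 pos [ 0.4404 -0.2844  0.1843] xaxis yaw 17.33 z [-0.002  0.001 -1.   ] F [ 1.46 -0.23 -1.51] w 0.0499
shift [ 0.1826 -0.2273 -0.0057]
turn deg [-0.06  0.11 29.93]
```

View pics/w4.png

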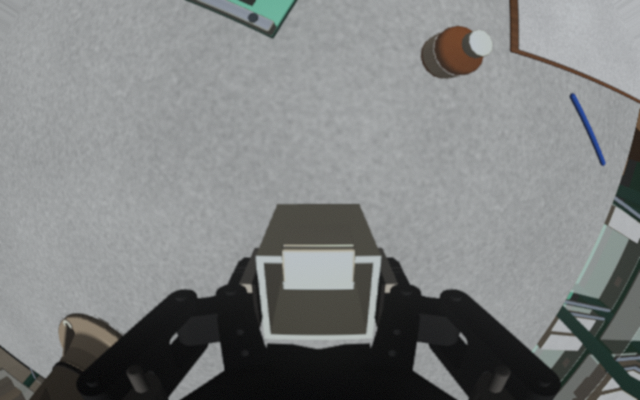

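{"op": "drive_tool", "data": {"plan": [[[0,0,4,0.023,-0.028,-0.005,0.2],[0,0,8,0.046,-0.057,-0.005,0.2],[0,0,13,0.07,-0.087,-0.005,0.2],[0,0,18,0.1,-0.125,-0.005,0.2],[0,0,23,0.13,-0.162,-0.005,0.2],[0,0,28,0.16,-0.199,-0.005,0.2],[0,0,30,0.175,-0.218,-0.005,0.2],[0,0,30,0.183,-0.227,-0.005,0.2],[0,0,30,0.183,-0.227,-0.005,0.2],[0,0,30,0.183,-0.227,-0.005,0.2]]]}}

```text
time: 5.98
eef_pos: [0.5478, -0.0155, 0.1899]
orientation: [3.121, -0.35, -0.002]
contact_force: [0.3, 0.1, -2.0]
grip_width: 0.0496
```

```bash
python3 - <<'E'
from h import *
save('wrist','w5'); plan([.547,-.013,.19],-12.6)
a=cv2.imread('pics/w5.png')
cv2.imwrite('pics/w5c.png',cv2.resize(a[60:260,190:430],None,fx=3,fy=3,interpolation=cv2.INTER_CUBIC))
a=cv2.imread('pics/w4.png')
cv2.imwrite('pics/w4c.png',cv2.resize(a[230:350,245:390],None,fx=5,fy=5,interpolation=cv2.INTER_CUBIC))
E
```

```text
t 6.03 pos [ 0.5478 -0.0155  0.19  ] xaxis yaw -12.81 z [-8.e-04 -1.e-03 -1.e+00] F [-0.01 -0.39 -2.  ] w 0.0498
shift [-0.0014 -0.0023 -0.    ]
turn deg [ 0.07  0.03 -0.21]
```

View pics/w5.png

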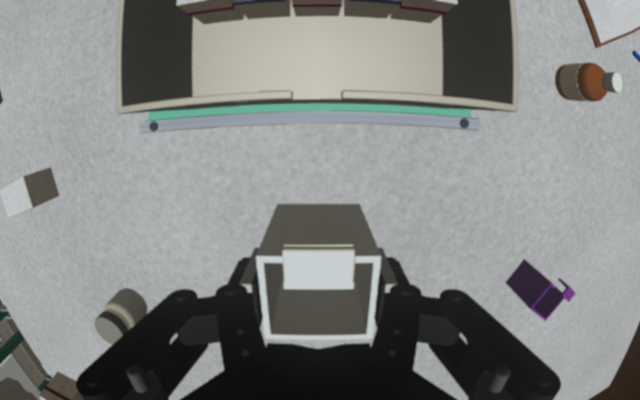

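View pics/w5c.png

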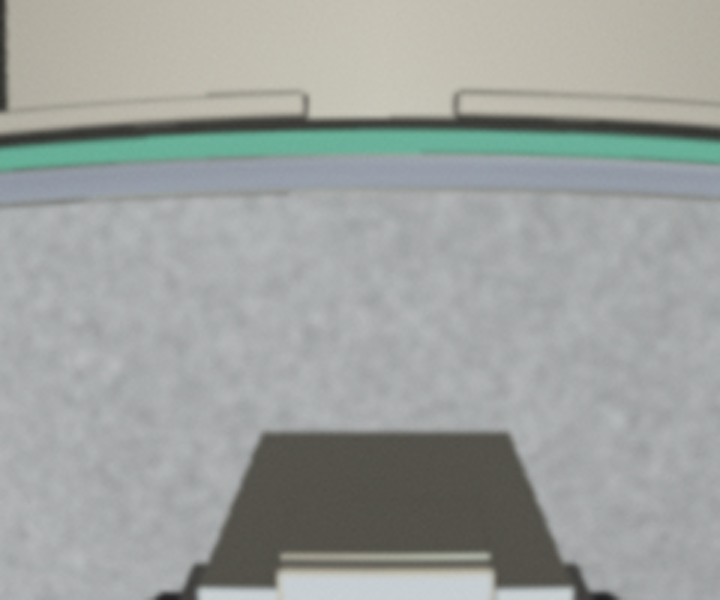

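View pics/w4c.png

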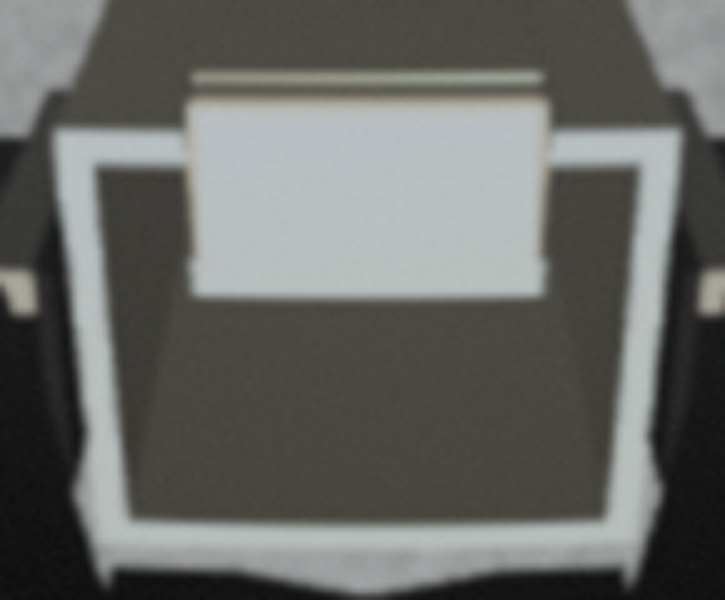

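```bash
python3 - <<'E'
from h import *
np.set_printoptions(precision=4,suppress=True)
w=dict(np.load('pics/w4.npz')); w['pos']=np.zeros(3);w['ori']=np.zeros(3)
c=lambda x,y:(245+x/5-.4,230+y/5-.4)
def atz(p,z):return wonz(w,*c(*p),z)
for z in (-.032,-.034,-.036,-.038):
    a,b=atz((52,130),z),atz((683,128),z); e=atz((367,545),z)
    print(z,a,b,'W',np.linalg.norm(a-b),'depth',(a[0]+b[0])/2-e[0], 'mid',(a+b)/2)
for z in (-.051,-.053,-.055,-.057):
    a,b=atz((188,98),z),atz((549,100),z); print('hook',z,a,b,'W',np.linalg.norm(a-b))
w=np.load('pics/w5.npz'); c=lambda x,y:(190+x/3-.33,60+y/3-.33)
A=R.from_rotvec(w['ori'])
for n,p in dict(NLf=(307,118),NLb=(304,93),NRf=(455,118),NRb=(457,93)).items():
    P=wonz(w,*c(*p),.15); print(n,P,'tool',A.inv().apply(P-w['pos']))
# whole rim ends outer front corners
for n,p in dict(endL=(120,110),endR=(518,109)).items():
    P=wonz(w,*p,.15); print(n,P,'tool',A.inv().apply(P-w['pos']))
E
```

```text
-0.032 [ 0.0194 -0.0249 -0.032 ] [ 0.0196  0.0255 -0.032 ] W 0.050414461902914515 depth 0.04361212889623265 mid [ 0.0195  0.0003 -0.032 ]
-0.034 [ 0.0204 -0.0245 -0.034 ] [ 0.0206  0.025  -0.034 ] W 0.04949128043638238 depth 0.042813510650727096 mid [ 0.0205  0.0003 -0.034 ]
-0.036 [ 0.0215 -0.024  -0.036 ] [ 0.0216  0.0246 -0.036 ] W 0.04856809896985025 depth 0.042014892405221535 mid [ 0.0215  0.0003 -0.036 ]
-0.038 [ 0.0225 -0.0236 -0.038 ] [ 0.0226  0.0241 -0.038 ] W 0.047644917503318125 depth 0.04121627415971599 mid [ 0.0226  0.0003 -0.038 ]
hook -0.051 [ 0.0316 -0.0113 -0.051 ] [ 0.0315  0.012  -0.051 ] W 0.02338379392409152
hook -0.053 [ 0.0326 -0.0111 -0.053 ] [ 0.0325  0.0118 -0.053 ] W 0.022865415242675043
hook -0.055 [ 0.0336 -0.0108 -0.055 ] [ 0.0334  0.0115 -0.055 ] W 0.022347036561258568
hook -0.057 [ 0.0345 -0.0106 -0.057 ] [ 0.0344  0.0113 -0.057 ] W 0.021828657879842093
NLf [ 0.6309 -0.0196  0.15  ] tool [ 0.082  -0.0145  0.0398]
NLb [ 0.6358 -0.0201  0.15  ] tool [ 0.0869 -0.015   0.0398]
NRf [ 0.6246 -0.0472  0.15  ] tool [0.082  0.0139 0.0398]
NRb [ 0.6293 -0.0486  0.15  ] tool [0.0869 0.0142 0.0398]
endL [0.6588 0.0937 0.15  ] tool [ 0.0841 -0.1311  0.0396]
endR [ 0.6009 -0.1647  0.15  ] tool [0.0849 0.1337 0.04  ]
```

The wrist view shows the notch in the front rim between (291,98) and (342,98), almost dead ahead of the hook at (320,268). The remaining offset is 60 mm forward and about −0.6 mm sideways. I move over it and stop with the lip still above the rim.

{"op": "drive_tool", "data": {"plan": [[[0,0,0,0.015,0,0,0.2],[0,0,0,0.03,0,0,0.2],[0,0,0,0.045,-0.0005,0,0.2],[0,0,0,0.055,-0.0005,0,0.2],[0,0,0,0.06,-0.0005,0.01,0.2],[0,0,0,0.06,-0.0005,0.025,0.2],[0,0,0,0.06,-0.0005,0.04,0.2],[0,0,0,0.06,-0.0005,0.052,0.2],[0,0,0,0.06,-0.0005,0.055,0.2],[0,0,0,0.06,-0.0005,0.055,0.2]]]}}

```text
time: 7.28
eef_pos: [0.607, -0.0263, 0.1352]
orientation: [3.122, -0.347, -0.0]
contact_force: [0.1, -1.2, -1.5]
grip_width: 0.0496
```

```bash
python3 - <<'E'
from h import *
save('wrist','w6'); plan([.547,-.013,.19],-12.6); save('side','s6')
a=cv2.imread('pics/w6.png')
cv2.imwrite('pics/w6c.png',cv2.resize(a[180:300,240:400],None,fx=5,fy=5,interpolation=cv2.INTER_CUBIC))
a=cv2.imread('pics/s6.png')
cv2.imwrite('pics/s6c.png',cv2.resize(a[130:250,230:390],None,fx=5,fy=5,interpolation=cv2.INTER_CUBIC))
E
```

```text
t 7.33 pos [ 0.6073 -0.0263  0.1357] xaxis yaw -12.67 z [ 9.e-04 -1.e-04 -1.e+00] F [-0.21  0.75 -1.5 ] w 0.0494
shift [-0.0617  0.0003 -0.0544]
turn deg [-0.   -0.05 -0.07]
```

View pics/w6c.png

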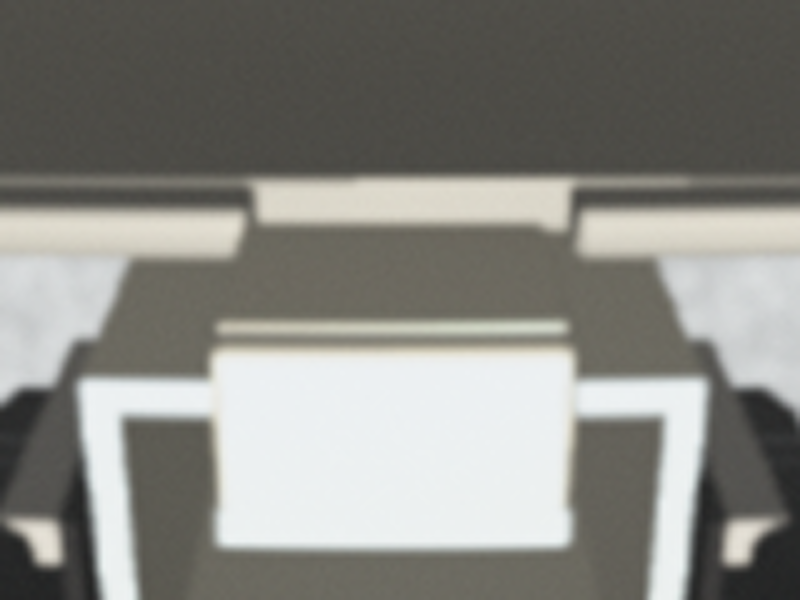

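View pics/s6c.png

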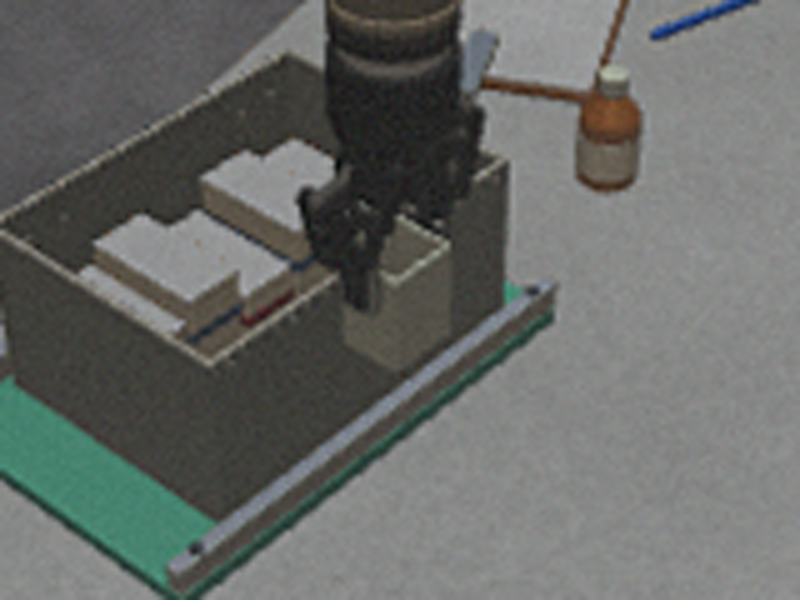

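```bash
python3 - <<'E'
from h import *
np.set_printoptions(precision=4,suppress=True)
w=dict(np.load('pics/w6.npz')); zr=w['pos'][2]-.15; w['pos']=np.zeros(3);w['ori']=np.zeros(3)
c=lambda x,y:(240+x/5-.4,180+y/5-.4)
for n,p in dict(NLf=(236,258),NLb=(247,210),NRf=(579,256),NRb=(583,210),L=(5,258),Rr=(795,256)).items(): print(n,wonz(w,*c(*p),zr))
for n,p,z in [('boxL',(78,380),-.033),('boxR',(708,380),-.033),('hookL',(211,349),-.052),('hookR',(575,349),-.052),('lipL',(215,322),-.028),('lipR',(569,322),-.028)]: print(n,wonz(w,*c(*p),z))
E
```

```text
NLf [ 0.0232 -0.0133 -0.0148]
NLb [ 0.0278 -0.0122 -0.0148]
NRf [ 0.0234  0.0171 -0.0148]
NRb [ 0.0278  0.0172 -0.0148]
L [ 0.023  -0.0344 -0.0148]
Rr [ 0.0232  0.0369 -0.0148]
boxL [ 0.0201 -0.0244 -0.033 ]
boxR [ 0.0201  0.0255 -0.033 ]
hookL [ 0.0323 -0.0111 -0.052 ]
hookR [ 0.0323  0.0123 -0.052 ]
lipL [ 0.0231 -0.0138 -0.028 ]
lipR [ 0.0231  0.0148 -0.028 ]
```

```bash
python3 - <<'E'
import cv2
a=cv2.imread('pics/w6.png')
cv2.imwrite('pics/w6d.png',cv2.resize(a[205:265,275:370],None,fx=8,fy=8,interpolation=cv2.INTER_CUBIC))
E
```

```text
(no output)
```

View pics/w6d.png

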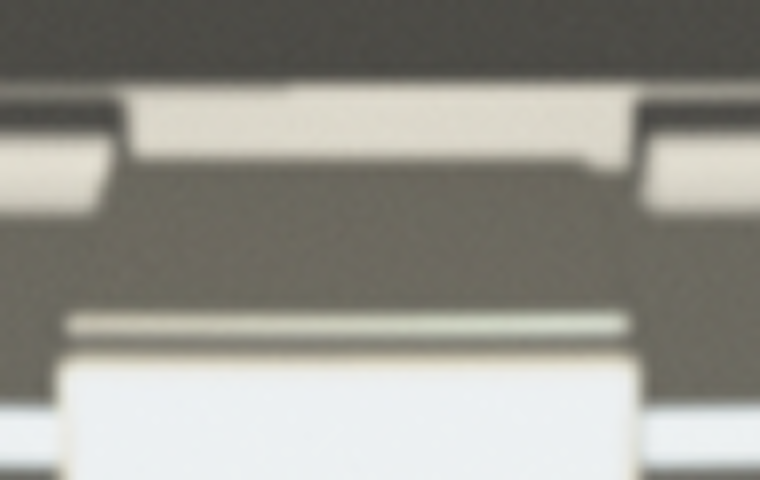

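The hook is over the rim, and the notch at w6 columns 289–356 lies about 1.5 mm to tool +y of the hook centre. I correct that and go down until the bridge is just above the rim.

{"op": "drive_tool", "data": {"plan": [[[0,0,0,0.0005,0.0015,0,0.2],[0,0,0,0.0005,0.0015,0.005,0.2],[0,0,0,0.0005,0.0015,0.01,0.2],[0,0,0,0.0005,0.0015,0.015,0.2],[0,0,0,0.0005,0.0015,0.02,0.2],[0,0,0,0.0005,0.0015,0.025,0.2],[0,0,0,0.0005,0.0015,0.028,0.2],[0,0,0,0.0005,0.0015,0.03,0.2],[0,0,0,0.0005,0.0015,0.03,0.2]]]}}

```text
time: 8.5
eef_pos: [0.6071, -0.0279, 0.1052]
orientation: [3.122, -0.347, -0.0]
contact_force: [-0.5, -0.3, -0.7]
grip_width: 0.0495
```

```bash
python3 - <<'E'
from h import *
save('wrist','w7'); plan([.547,-.013,.19],-12.6)
a=cv2.imread('pics/w7.png')
cv2.imwrite('pics/w7c.png',cv2.resize(a[200:300,260:380],None,fx=6,fy=6,interpolation=cv2.INTER_CUBIC))
E
```

```text
t 8.55 pos [ 0.6072 -0.0279  0.1054] xaxis yaw -12.67 z [ 1.e-04 -1.e-04 -1.e+00] F [-0.54  1.23 -1.68] w 0.0497
shift [-0.062  -0.0013 -0.0847]
turn deg [ 0.01 -0.01 -0.07]
```

View pics/w7c.png

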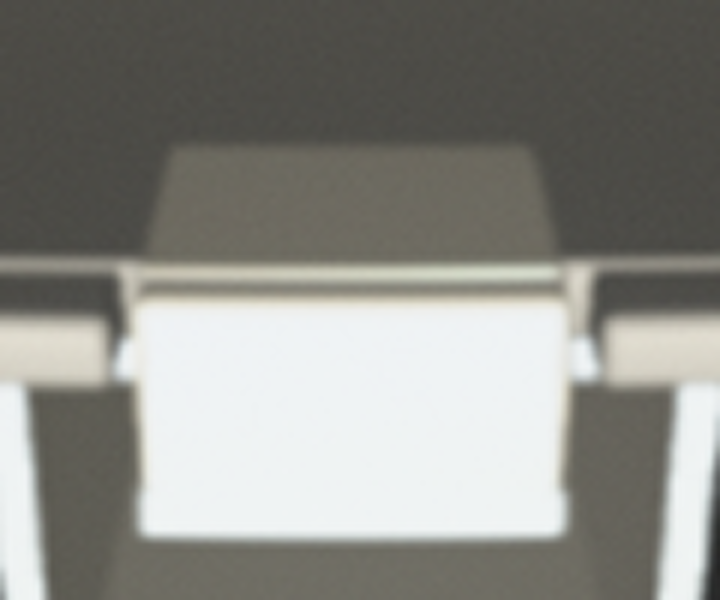

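The hook (w7c columns 137–570) is centred between the notch edges (108 and 605) to about 0.2 mm, and the lip is behind the rim. I ease down.

{"op": "drive_tool", "data": {"plan": [[[0,0,0,0,0,0.001,0.2],[0,0,0,0,0,0.002,0.2],[0,0,0,0,0,0.003,0.2],[0,0,0,0,0,0.004,0.2],[0,0,0,0,0,0.005,0.2],[0,0,0,0,0,0.005,0.2]]]}}

```text
time: 9.3
eef_pos: [0.6071, -0.0279, 0.1001]
orientation: [3.122, -0.347, -0.0]
contact_force: [-0.4, -0.1, -1.5]
grip_width: 0.0495
```

{"op": "drive_tool", "data": {"plan": [[[0,0,0,0,0,0.001,0.2],[0,0,0,0,0,0.002,0.2],[0,0,0,0,0,0.003,0.2],[0,0,0,0,0,0.003,0.2]]]}}

```text
time: 9.8
eef_pos: [0.6071, -0.0279, 0.0972]
orientation: [3.122, -0.347, -0.0]
contact_force: [0.5, 0.5, -2.0]
grip_width: 0.0501
```

{"op": "drive_tool", "data": {"plan": [[[0,0,0,0,0,0.0007,0.2],[0,0,0,0,0,0.0015,0.2],[0,0,0,0,0,0.0015,0.2]]]}}

```text
time: 10.18
eef_pos: [0.6071, -0.0279, 0.0957]
orientation: [3.122, -0.347, -0.0]
contact_force: [-0.7, 0.1, -1.2]
grip_width: 0.0499
```

{"op": "drive_tool", "data": {"plan": [[[0,0,0,0,0,0.0005,0.2],[0,0,0,0,0,0.001,0.2],[0,0,0,0,0,0.001,0.2]]]}}

```text
time: 10.55
eef_pos: [0.6071, -0.0279, 0.0947]
orientation: [3.122, -0.347, -0.0]
contact_force: [0.5, 0.9, -1.5]
grip_width: 0.0498
```

{"op": "drive_tool", "data": {"plan": [[[0,0,0,0,0,0.0005,0.2],[0,0,0,0,0,0.001,0.2],[0,0,0,0,0,0.001,0.2]]]}}

```text
time: 10.92
eef_pos: [0.6071, -0.0279, 0.0937]
orientation: [3.122, -0.347, -0.0]
contact_force: [-0.1, -0.3, -1.0]
grip_width: 0.0497
```

```bash
python3 - <<'E'
from h import *
F=[]
for i in range(3):
    save('wrist','w8'); F.append(manip.get_obs()['contact_force'])
print(np.round(F,2)); plan([.547,-.013,.19],-12.6)
a=cv2.imread('pics/w8.png')
cv2.imwrite('pics/w8c.png',cv2.resize(a[200:300,260:380],None,fx=6,fy=6,interpolation=cv2.INTER_CUBIC))
E
```

```text
[[ 0.48 -0.44 -1.6 ]
 [-0.01 -0.09 -1.14]
 [-1.29 -0.48 -0.1 ]]
t 11.07 pos [ 0.6072 -0.0279  0.0938] xaxis yaw -12.67 z [ 0.e+00 -1.e-04 -1.e+00] F [-1.29 -0.48 -0.1 ] w 0.0495
shift [-0.0619 -0.0013 -0.0962]
turn deg [ 0.01 -0.   -0.07]
```

View pics/w8c.png

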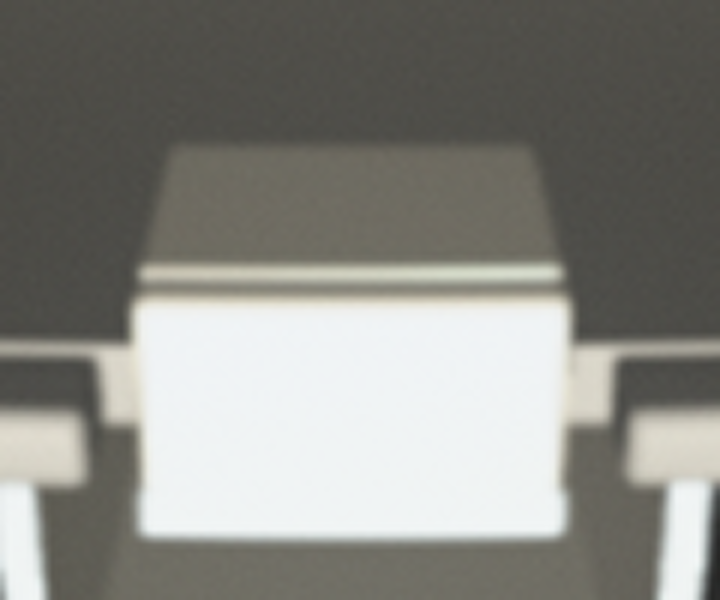

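The hook is within the notch gap (w8c 85–628) and has not clearly touched yet. I continue in half-millimetre steps.

{"op": "drive_tool", "data": {"plan": [[[0,0,0,0,0,0.0005,0.2],[0,0,0,0,0,0.0005,0.2]]]}}

```text
time: 11.32
eef_pos: [0.6072, -0.0278, 0.0933]
orientation: [3.122, -0.347, 0.0]
contact_force: [0.1, -1.3, -1.2]
grip_width: 0.0491
```

{"op": "drive_tool", "data": {"plan": [[[0,0,0,0,0,0.0005,0.2],[0,0,0,0,0,0.0005,0.2]]]}}

```text
time: 11.58
eef_pos: [0.6073, -0.0279, 0.0932]
orientation: [3.122, -0.347, 0.001]
contact_force: [-2.2, 0.0, 2.2]
grip_width: 0.0494
```

{"op": "drive_tool", "data": {"plan": [[[0,0,0,0,0,0.0005,0.2],[0,0,0,0,0,0.0005,0.2]]]}}

```text
time: 11.82
eef_pos: [0.6073, -0.0279, 0.0932]
orientation: [3.122, -0.347, 0.001]
contact_force: [-3.2, 0.5, 6.0]
grip_width: 0.0497
```

Contact came at TCP z 93.2 mm, which puts the hook at about 141 mm and matches the notch floor at 142. I relax the preload slightly and release.

{"op": "drive_tool", "data": {"plan": [[[0,0,0,0,0,-0.0005,0.2],[0,0,0,0,0,-0.0005,0.2],[0,0,0,0,0,-0.0005,0.65],[0,0,0,0,0,-0.0005,0.75],[0,0,0,0,0,-0.0005,0.85],[0,0,0,0,0,-0.0005,1],[0,0,0,0,0,-0.0005,1],[0,0,0,0,0,-0.0005,1]]]}}

```text
time: 12.82
eef_pos: [0.6072, -0.0279, 0.0928]
orientation: [3.122, -0.347, 0.0]
contact_force: [0.3, 0.2, 0.8]
grip_width: 0.0851
```

```bash
python3 - <<'E'
from h import *
save('wrist','w9'); plan([.547,-.013,.19],-12.6)
E
```

```text
t 12.88 pos [ 0.6072 -0.0279  0.0928] xaxis yaw -12.67 z [ 0.e+00 -1.e-04 -1.e+00] F [-0.29  0.23  1.47] w 0.0852
shift [-0.062  -0.0013 -0.0972]
turn deg [ 0.01 -0.   -0.07]
```

View pics/w9.png

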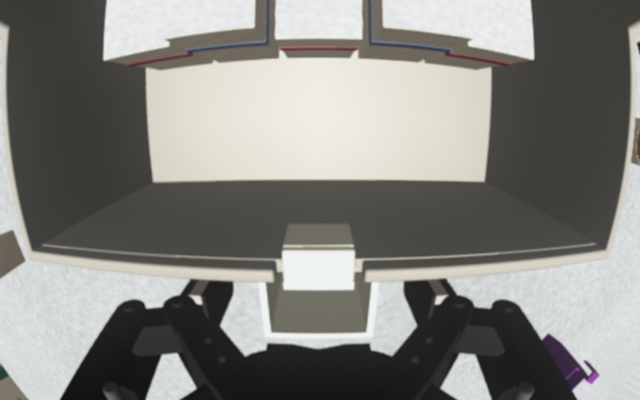

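Released. The caddy hangs centred in the notch (hook 283–355, notch 274–366) with the fingers clear of it. I retreat straight up, then back.

{"op": "drive_tool", "data": {"plan": [[[0,0,0,0,0,-0.01,1],[0,0,0,0,0,-0.025,1],[0,0,0,0,0,-0.045,1],[0,0,0,0,0,-0.07,1],[0,0,0,0,0,-0.1,1],[0,0,0,0,0,-0.13,1],[0,0,0,-0.02,0,-0.16,1],[0,0,0,-0.05,0,-0.18,1],[0,0,0,-0.07,0,-0.18,1],[0,0,0,-0.07,0,-0.18,1]]]}}

```text
time: 14.12
eef_pos: [0.5384, -0.0121, 0.2746]
orientation: [3.122, -0.345, 0.004]
contact_force: [-0.1, -0.4, 0.2]
grip_width: 0.0854
```

```bash
python3 - <<'E'
from h import *
save('wrist','wa'); save('scene','sca'); save('side','sda'); plan([.547,-.013,.19],-12.6)
a=cv2.imread('pics/wa.png')
cv2.imwrite('pics/wac.png',cv2.resize(a[90:230,230:410],None,fx=4.2,fy=4.2,interpolation=cv2.INTER_CUBIC))
a=cv2.imread('pics/sda.png');cv2.imwrite('pics/sdac.png',cv2.resize(a[130:250,230:390],None,fx=5,fy=5,interpolation=cv2.INTER_CUBIC))
E
```

```text
t 14.28 pos [ 0.5395 -0.0128  0.2732] xaxis yaw -12.69 z [ 1.e-03 -2.e-04 -1.e+00] F [ 0.41  0.17 -0.  ] w 0.0856
shift [ 0.0072 -0.0014  0.0832]
turn deg [-0.   -0.06 -0.09]
```

View pics/wac.png

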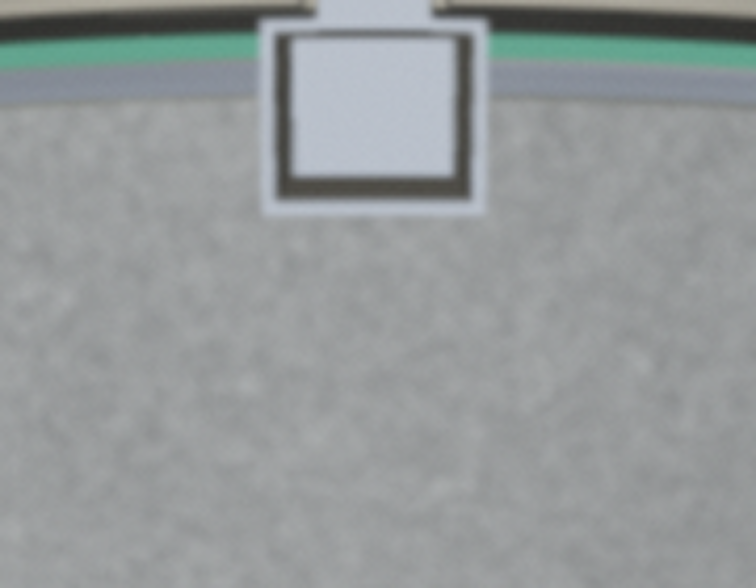

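View pics/sdac.png

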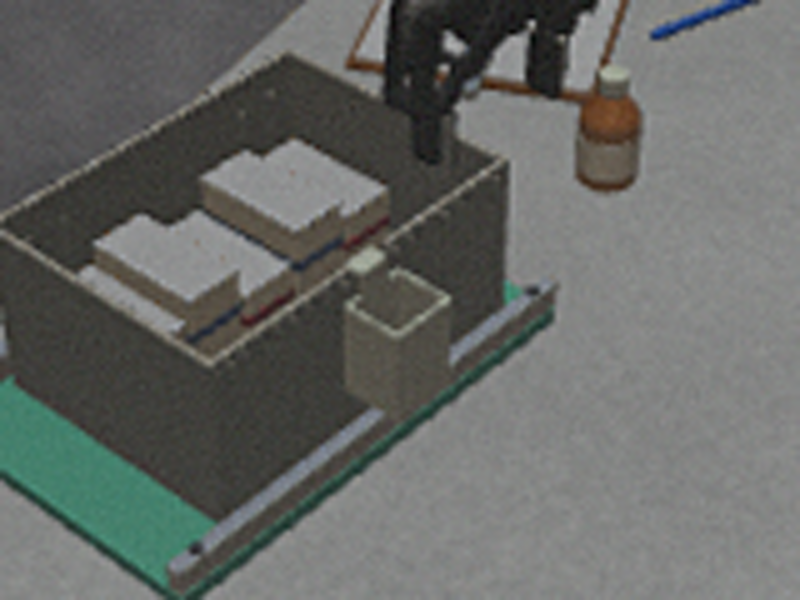

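View pics/sca.png

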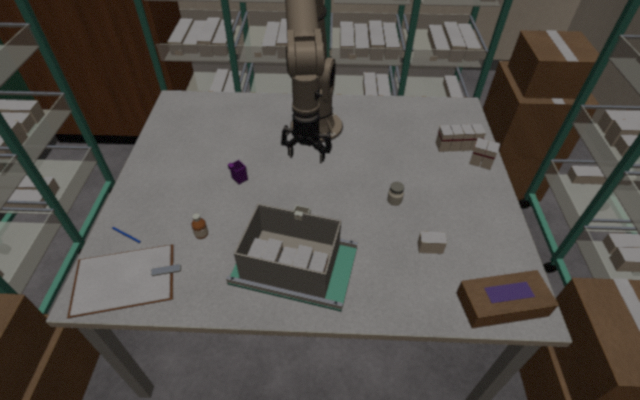

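The caddy hangs upright and released, with its hook down between the notch edges at wac columns 310–435. The jar, bottle and carton are where they were, at scene (397,190), (200,227) and (432,242). I hand the job in.

```bash
python3 -c "
from h import *
print(manip.job_done())"
```

```text
the job is handed in; nothing more can be done
None
```

The white caddy now hangs by its hook on the tray's front rim, down in the notch and released. I handed the job in at about 14 s on the robot clock, and no verdict was reported.

- **Placing:** I gripped the caddy at about 30 N and lined the hook up with the notch using the wrist camera. I then lowered it, finishing in half-millimetre steps, until it touched the notch floor with about 8 N. The hook was at about 141 mm, against 142 mm expected.
- **Last checks:** The wrist view after release showed the hook centred between the notch edges. The later side view showed the caddy upright. In the scene view the jar, bottle and carton stood where they started, and the gripper was clear of everything.
- **Disagreement:** One earlier wrist view put the notch about 1.5 mm to the side of where the first view had it, probably because of a shadow. I corrected by 1.5 mm, and the next view showed the hook centred to about 0.2 mm.
- **Not measured:** I judged the final height and tilt from the contact and the pictures only.

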